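# Put the strainer basket back in the floor drain

### The arm

A 7-joint arm with a two-finger parallel gripper is mounted at the origin on the work surface. World frame = base frame: x ahead of the robot, y to its left, z up, the work surface at z = 0. Lengths are in m, angles in rad, forces in N, time in s.
With the tool pointing down it reaches from about 0.4 to 0.85 m from the base axis. Payload 10.4 kg.
Tool frame: the origin (TCP) lies at the very end of the fingers, on their centre line; the grasp point (between the pads) lies 19 mm behind it; z points along the fingers, y is the direction in which the jaws open and shut (so a half turn about z gives the same grasp; the last joint's range is limited). The gripper opens to 85 mm and grips with 20 to 120 N. Pads are 22 mm wide; open, the fingers measure 114 mm over their backs; the gripper's body (76 mm by 85 mm) begins 54 mm behind the grasp point. The pads swing forward as they close: fully open they stand 13 mm farther back than shut.
Start: joints at [1.284, 0.332, -0.065, 1.46, 0.022, 1.35, -0.088], TCP at [0.163, -0.603, 0.231] pointing down, gripper open.
Joint ranges: [-2.6, 2.6], [-0.5, 2.12], [-1.47, 1.34], [0.16, 2.42], [-1.27, 4.41], [0.06, 2.06], [-2.6, 2.6]. Speed limits (rad/s): [2.22, 2.22, 2.79, 2.79, 3.14, 3.14, 3.14].

### API

Orientations are given as a unit quaternion [x, y, z, w].
In Python, from workcell import get_obs, camera, camera_info, hand_in gives the robot as it stands.
- The arm moves only by the tool move_arm, never from a script. Its argument "moves" is a list of rows, each a list of 3 entries, a list of its own where there are three numbers: the shift along the tool's x, y, z in units of 25 mm (1.0 is 25 mm), then the turn, a rotation vector about the tool's x, y, z in degrees, then the opening, from 0 (shut) to 1 (fully open). A call has 1 to 5 rows; each row shifts and turns the commanded pose from where the row before left it, along the tool's axes as they then stand; what a row does not reach is not made up. A row lasts 1/8 s, in which the tool goes at most 62.5 mm and 10.7 degrees, less where a joint would pass 70% of its speed; a pose out of reach is approached as far as the arm can. A call is refused whole if a number of a shift passes 1 or a number of a turn 10.7, either way. A call with a gripper value outside its range is refused whole. The fingers move at their own pace and stop on an object; "squeeze" is the grip in N (left out, the last holds). Time passes only in rows, so rows that do not move let the fingers close. It gives the time, the measured TCP pose, the force and the opening at its end, in the units of the state.
- get_obs(): the state, without advancing time (a new reading comes with each control period).
- camera(name): name is "side" or "top" or "wrist"; returns the picture (384x512x3 uint8, red, green, blue); there is no depth.
- camera_info(name): a dict with "fx", "fy", "cx", "cy" (pixels), "origin" and "rotation" of the camera in the world. Camera axes: x right, y down, z forward; pixel columns grow to the right and rows downward; lengths in m; the calibration is good to about 2 mm. A picture is of the moment at which its call begins: read the wrist's pose just before it. camera_info takes no time and is no camera call; for the wrist camera it gives the pose at the moment of the call.
- hand_in(): hands the job in, once; it reports no verdict.
The state is a dict: "clock": time; "joint_pos": joint angles; "joint_velocities": joint speeds; "tau": joint torques, N m; "position": TCP position; "ee_rot": TCP orientation; "ft_force": force on the tool from outside, world axes, zero at the start; "torque": the same for the moment, N m; "grip_width": opening from 0.0 (shut) to 1.0 (fully open).
Only numpy, scipy, OpenCV 4.12 (cv2) and the standard library are available. Lean on these libraries where they do the work, as an engineer would, in place of code of your own. Each camera call takes 0.05 s, during which the arm holds its last target. There are 200 camera calls.

### The job

The washing-up is done: take the steel strainer basket out of the black drainer, first sliding the lid section aside if it is in the way, and put the basket back in the open floor drain. Lower it in (do not drop it), then turn it under light pressure until its three lugs fall into the notches and it sits fully home; never force it. Let go of it and leave the cups, the ladle and the saucepan as they are.

Things in the scene. Friction and masses are not known exactly. Their poses are not given: they have to be found in the camera images.
- basket: Strainer basket of the drain: round bright steel cup with slotted sides, about 0.3 kg, upright at any yaw on the drainer's floor, perhaps under the lid section. Origin: centre of its underside, z up. 86 mm across at the bottom, widening to 102 mm from 32 mm up; rim 46 mm up. It has three lugs and a handle (see the two points).
- basket_handle (a point): Centre of the basket's rigid strap handle, 67 mm above the basket's origin. Flat steel bar along the basket's x axis: 64 mm long, 10 mm thick (along y), 12 mm high (61 to 73 mm above the origin), open underneath, its ends sloping down to the rim.
- basket_lugs (a point): Point on the basket's axis level with the underside of its lugs, 40 mm above the basket's origin. Three equal lugs stick out of the rim at 0, 120 and 240 degrees from the basket's x axis (so one is at the handle's +x end): each 16 mm wide, 6 mm thick, reaching 64 mm from the axis.
- drain: Round dark cast-iron floor drain in the cement slab, fixed. Origin: on its axis at cement floor level (90 mm above the surface the robot stands on), z up. Flange 210 mm across, 2 mm proud; opening 160 mm across to a shoulder 12 mm deep (rest of the grate, which lies beside it), then a throat 136 mm across. Basket fully home: its origin 86 mm below this one, handle top 13 mm below floor level.
- seat_top (a point): Centre of the top face of the bright seat ring fixed in the throat, 36 mm below floor level. Bore 106 mm. Three notches 120 degrees apart, 26 mm wide, 10 mm deep, open to the bore, take the lugs (5 mm play each side). The ring was set at any angle: this pose does NOT tell where the notches are; look from above or feel. Lugs lying on the ring: basket origin 76 mm below the drain's origin.
- drainer: Black slatted plastic drainer on a plank (22 mm thick, on the cement), fixed; 280 mm (x) by 510 mm (y), 100 mm high. Origin: centre of its underside, z up. Walls 6 mm, inner floor 6 mm up, rim 100 mm up. A cross wall at y = +157 mm parts off the end bay. The basket stands in the half nearer the robot, x about -55 mm, at y about -150 or about +50 mm.
- lid (a joint): Place (m) of the sliding lid section on the drainer's rim: 0 = over the -y end (lid centre at y = -172 mm in the drainer's frame), growing along the drainer's +y to 0.25 (lid centre at y = +78 mm). Starts anywhere between, stays where left; about 1.5 N moves it. Open grid 276 mm (x) by 150 mm (y), underside 101 mm and top 109 mm above the drainer's origin.
- lid_pull (a point): Centre of the top of the pull bar in the middle of the lid section: black upright bar, 70 mm long along the drainer's x, 14 mm thick along y, standing 30 mm above the lid.
- cup_a: Blue plastic cup, upside down, 75 mm across, 83 mm high, 60 g, in the half of the drainer farther from the robot. Origin: centre of its underside.
- cup_b: Blue plastic cup of the same kind, upside down, in the near half of the drainer, at the end where the basket is not. Origin: centre of its underside.
- ladle: Steel ladle balanced across the drainer's rim over the end bay (+y end). Origin: middle of the underside of its flat handle, 340 mm long along its x; bowl at the +x end, 80 mm across, hanging outside the far side.
- saucepan: Aluminium saucepan, 160 mm across, 78 mm high, black handle 150 mm long towards its -y, standing on the cement beyond the drain. Origin: centre of its underside.
There are look-alikes about, which are no part of the job. Of the things that look like the basket, the smaller one is meant.

How it is judged:
By the outcome, as a careful person would: the job done as asked, in the order asked, and still so for the second after the job is handed in, with the robot touching nothing.
It also fails if it takes over 72 s, if anything falls off the work surface, if the arm or the gripper's body presses on something with over 40 N, if the wrist force passes 120 N, or if a joint passes its speed limit or range.

## Working session

There is one attempt and no reset: what is moved stays moved. The work goes in short steps, Python scripts to look and compute and a tool call to move; the robot and the scene stay as the last step left them, time stands still between calls to the robot, and variables do not carry over. Pictures are saved under pics/ and viewed, about 8 in all and at most 12, crops included, and the job is handed in when it is done.

Besides the shell and the picture viewer there is one more tool, called after "Emit:" as name(argument=value, ...), one argument or row to a line, values as JSON. move_arm: Moves the arm, as the interface text tells. Its arguments: {"type":"object","properties":{"moves":{"type":"array","items":{"type":"array"}},"squeeze":{"type":"number"}},"required":["moves"]}

```bash
mkdir -p pics; ls; python3 - <<'E'
from workcell import *
import cv2,numpy as np
o=get_obs();print({k:np.round(v,3) for k,v in o.items()})
for n in("side","top","wrist"):
    c=camera_info(n);im=camera(n);cv2.imwrite(f"pics/{n}0.png",im[:,:,::-1]);print(n,c)
a=[cv2.imread(f"pics/{n}0.png") for n in("top","side")]
cv2.imwrite("pics/t0.png",cv2.resize(a[0],None,fx=1.5,fy=1.5))
E
```

```text
pics
{'clock': np.float64(0.0), 'joint_pos': array([ 1.284,  0.333, -0.065,  1.461,  0.022,  1.35 , -0.089]), 'joint_velocities': array([ 0.   , -0.   , -0.001, -0.   ,  0.002, -0.   ,  0.   ]), 'tau': array([ 1.0000e-03, -6.2545e+01,  5.0000e-02, -3.9160e+01,  1.6000e-02,
        1.0000e-02,  0.0000e+00]), 'position': array([ 0.163, -0.603,  0.231]), 'ee_rot': array([ 0.991,  0.131, -0.   , -0.001]), 'ft_force': array([ 0.069, -0.018, -0.104]), 'torque': array([ 0.048,  0.03 , -0.021]), 'grip_width': np.float64(0.999)}
side {'fx': 447.2495299237765, 'fy': 447.2495299237765, 'cx': 257.2184285694441, 'cy': 187.76480558196056, 'origin': array([0.33767211, 1.22090498, 0.95812931]), 'rotation': array([-0.05440057,  0.88476008, -0.46223469,  0.02406802])}
top {'fx': 476.6874630630303, 'fy': 476.6874630630303, 'cx': 256.77885365638866, 'cy': 189.57726157828134, 'origin': array([0.40210467, 0.10236054, 1.49593832]), 'rotation': array([-0.7044542 ,  0.70911057, -0.02175904,  0.02080941])}
wrist {'fx': 298.8617223343091, 'fy': 298.8617223343091, 'cx': 257.5690324253062, 'cy': 185.64894575275713, 'origin': array([ 0.22952266, -0.58501485,  0.37371083]), 'rotation': array([ 0.78660843, -0.60178194, -0.08429552,  0.10954426])}
```

View pics/t0.png

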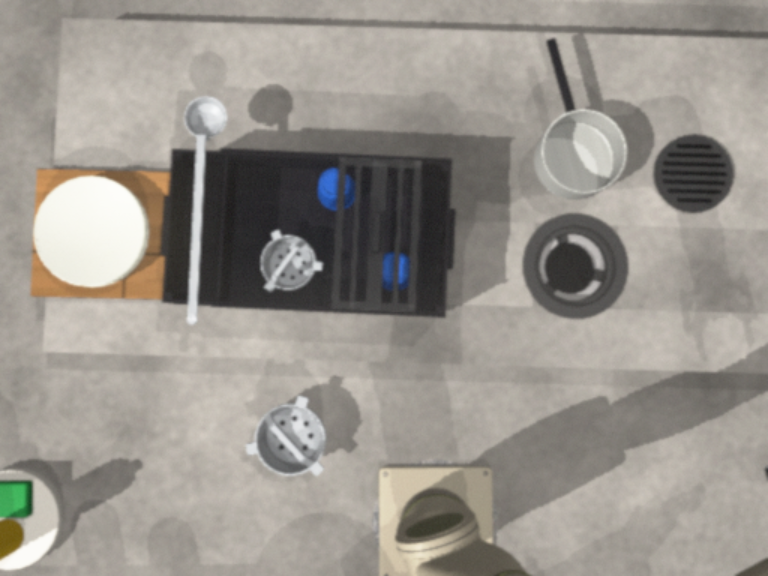

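View pics/side0.png

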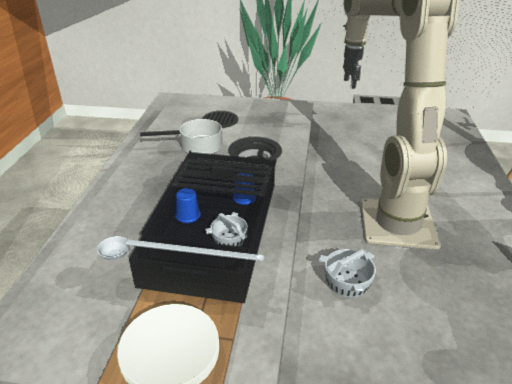

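The top view shows the smaller basket at about (288,262) of the enlarged picture, the lid to its right with its left edge at about 333, and the drain at (575,265) with its bright seat ring. The side view confirms that the basket in the drainer is uncovered, and the larger look-alike stands on the cement near the base.

```bash
cat > h.py <<'E'
from workcell import *
import cv2,numpy as np
from scipy.spatial.transform import Rotation as R
def ray(c,u,v,z):
    uv=np.stack([np.atleast_1d(u),np.atleast_1d(v)],-1).astype(float)
    d=np.c_[(uv[:,0]-c["cx"])/c["fx"],(uv[:,1]-c["cy"])/c["fy"],np.ones(len(uv))]
    d=R.from_quat(c["rotation"]).apply(d);o=c["origin"]
    return (o+d*((z-o[2])/d[:,2])[:,None])
def proj(c,p):
    q=R.from_quat(c["rotation"]).inv().apply(np.atleast_2d(p)-c["origin"])
    return np.c_[q[:,0]/q[:,2]*c["fx"]+c["cx"],q[:,1]/q[:,2]*c["fy"]+c["cy"]]
def totool(dxyz):
    return R.from_quat(get_obs()["ee_rot"]).inv().apply(dxyz)/0.025
E
python3 - <<'E'
from h import *
c=camera_info("top")
P=lambda u,v,z:np.round(ray(c,np.array(u)/1.5,np.array(v)/1.5,z),3).tolist()
print("lid left edge",P([333,341,413,421],[309,158,310,160],.221))
print("drainer corners",P([163,173,451,444],[301,150,158,316],.212))
print("lugs",P([277,320,268],[237,266,288],.161), "handle ends",P([270,300],[288,243],.185))
im=cv2.imread("pics/top0.png")
hsv=cv2.cvtColor(im,cv2.COLOR_BGR2HSV)
m=np.zeros(im.shape[:2],np.uint8);m[150:200,165:222]=1
m=(m*(hsv[...,2]>110)).astype(np.uint8)
p=cv2.findNonZero(m);print("basket hull circle",cv2.minEnclosingCircle(p),cv2.boundingRect(p))
# drain flange
m=np.zeros(im.shape[:2],np.uint8);m[135:218,343:425]=1
m=(m*(hsv[...,2]<95)).astype(np.uint8)
cs,_=cv2.findContours(m,0,2);k=max(cs,key=cv2.contourArea);e=cv2.fitEllipse(k);print("flange",e,ray(c,*e[0],.092))
x=cv2.resize(im[130:225,160:430],None,fx=2.9,fy=2.9,interpolation=2);cv2.imwrite("pics/crop.png",x)
E
```

```text
lid left edge [[0.436, 0.194, 0.221], [0.708, 0.179, 0.221], [0.433, 0.051, 0.221], [0.703, 0.034, 0.221]]
drainer corners [[0.452, 0.5, 0.212], [0.727, 0.485, 0.212], [0.709, -0.021, 0.212], [0.422, -0.005, 0.212]]
lugs [[0.573, 0.303, 0.161], [0.518, 0.222, 0.161], [0.477, 0.319, 0.161]] handle ends [[0.476, 0.312, 0.185], [0.559, 0.257, 0.185]]
basket hull circle ((191.4781036376953, 174.3722686767578), 22.992525100708008) (174, 153, 41, 41)
flange ((383.3056335449219, 176.93417358398438), (66.27484130859375, 67.78982543945312), 137.96142578125) [[ 0.52172237 -0.27408141  0.092     ]]
```

View pics/crop.png

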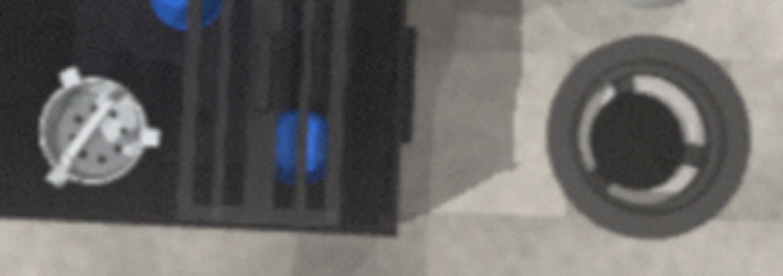

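Emit:
move_arm(
  moves=[
    [[0.96,-0.53,0],[0,0,0],1],
    [[0.96,-0.53,0],[0,0,0],1],
    [[0.96,-0.53,0],[0,0,0],1],
    [[0.96,-0.53,0],[0,0,0],1],
    [[0.96,-0.53,0],[0,0,0],1],
  ],
)

```text
clock: 0.78
position: [0.2621, -0.5073, 0.2311]
ee_rot: [0.991, 0.131, -0.0, -0.0]
ft_force: [-0.3, 0.5, 0.7]
grip_width: 1.003
```

Emit:
move_arm(
  moves=[
    [[0.96,-0.53,0],[0,0,0],1],
    [[0.96,-0.53,0],[0,0,0],1],
    [[0.96,-0.53,0],[0,0,0],1],
    [[0.96,-0.53,0],[0,0,0],1],
    [[0.96,-0.53,0],[0,0,0],1],
  ],
)

```text
clock: 1.4
position: [0.3606, -0.4121, 0.2311]
ee_rot: [0.991, 0.132, -0.0, -0.0]
ft_force: [0.4, 0.9, -0.0]
grip_width: 0.995
```

Emit:
move_arm(
  moves=[
    [[0.96,-0.53,0],[0,0,0],1],
    [[0.96,-0.53,0],[0,0,0],1],
    [[0.96,-0.53,0],[0,0,0],1],
    [[0.96,-0.53,0],[0,0,0],1],
    [[0.96,-0.53,0],[0,0,0],1],
  ],
)

```text
clock: 2.02
position: [0.4592, -0.3169, 0.2311]
ee_rot: [0.991, 0.132, -0.0, -0.0]
ft_force: [-0.1, -0.1, 0.3]
grip_width: 1.0
```

Emit:
move_arm(
  moves=[
    [[0.96,-0.53,0],[0,0,0],1],
    [[0.96,-0.53,0],[0,0,0],1],
    [[0,0,0],[0,0,0],1],
  ],
)

```text
clock: 2.4
position: [0.4994, -0.2774, 0.231]
ee_rot: [0.991, 0.133, 0.0, -0.001]
ft_force: [-0.2, -0.0, -0.7]
grip_width: 0.999
```

```bash
python3 - <<'E'
from h import *
o=get_obs();c=camera_info("wrist");im=camera("wrist")[:,:,::-1]
import pickle;pickle.dump(c,open("c1.pkl","wb"))
cv2.imwrite("pics/w1.png",im);print(o["clock"],o["position"],o["joint_velocities"].round(2))
print(proj(c,[.522,-.274,.054]))
cv2.imwrite("pics/w1x.png",cv2.resize(im,None,fx=1.5,fy=1.5))
E
```

```text
2.4 [ 0.49938276 -0.2773584   0.23098725] [ 0.03 -0.01  0.04  0.01  0.01  0.    0.03]
[[260.33657715 145.61062889]]
```

View pics/w1x.png

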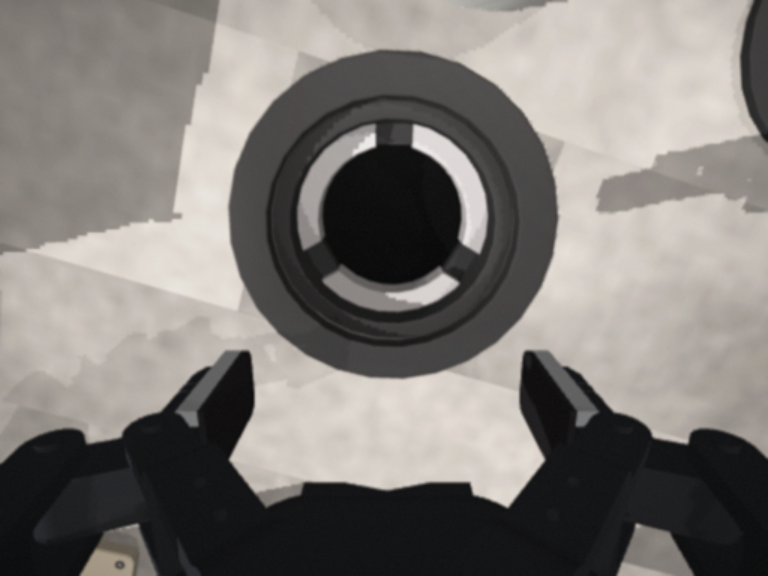

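The seat ring is seen clearly from above, centred near (392,215), with three dark notches at about (394,135), (463,263) and (318,263).

```bash
python3 - <<'E'
from h import *
import pickle;c=pickle.load(open("c1.pkl","rb"))
im=cv2.imread("pics/w1.png");g=cv2.cvtColor(im,cv2.COLOR_BGR2GRAY)
m=((g<105)).astype(np.uint8);m[230:]=0
cs,_=cv2.findContours(m,0,1);
k=[q for q in cs if cv2.pointPolygonTest(q,(155*1.,140.),True)>-30 and cv2.contourArea(q)>15000]
for q in k:
    h=cv2.convexHull(q)
    P=ray(c,h[:,0,0],h[:,0,1],.092);print("flange",cv2.minEnclosingCircle((P[:,:2]*1000).astype(np.float32)))
m=(g>115).astype(np.uint8);yy,xx=np.mgrid[:384,:512];m*=(np.hypot(xx-261,yy-143)<68).astype(np.uint8)
p=cv2.findNonZero(m)[:,0];P=ray(c,p[:,0],p[:,1],.054)[:,:2]
cc,r=cv2.minEnclosingCircle((P*1000).astype(np.float32));print("ring",cc,r)
# annulus sample
for cen in [np.array(cc)/1000]:
    a=np.radians(np.arange(0,360,1))
    v=[]
    for rr in(.056,.058,.060):
        X=np.c_[cen[0]+rr*np.cos(a),cen[1]+rr*np.sin(a),0*a+.054]
        q=proj(c,X);v.append(cv2.remap(g,q[:,0].astype(np.float32)[None],q[:,1].astype(np.float32)[None],1)[0])
    v=np.mean(v,0);d=v<105
    e=np.flatnonzero(d!=np.roll(d,1));print([(int(i),bool(d[i])) for i in e])
E
```

```text
flange ((520.4120483398438, -275.1429138183594), 103.98453521728516)
ring (520.2137451171875, -275.76031494140625) 68.13710021972656
[(3, True), (27, False), (121, True), (147, False), (243, True), (267, False)]
```

Emit:
move_arm(
  moves=[
    [[0.31,-0.97,-0.56],[0,0,0],1],
    [[0.31,-0.97,-0.56],[0,0,0],1],
    [[0.31,-0.97,-0.56],[0,0,0],1],
    [[0.31,-0.97,-0.56],[0,0,0],1],
    [[0.31,-0.97,-0.56],[0,0,0],1],
  ],
)

```text
clock: 3.08
position: [0.5034, -0.1514, 0.3025]
ee_rot: [0.991, 0.131, 0.0, 0.0]
ft_force: [0.1, 0.2, 1.1]
grip_width: 1.001
```

Emit:
move_arm(
  moves=[
    [[0.31,-0.97,0],[0,0,0],1],
    [[0.31,-0.97,0],[0,0,0],1],
    [[0.31,-0.97,0],[0,0,0],1],
    [[0.31,-0.97,0],[0,0,0],1],
    [[0.31,-0.97,0],[0,0,0],1],
  ],
)

```text
clock: 3.7
position: [0.5092, -0.0243, 0.302]
ee_rot: [0.991, 0.131, 0.0, 0.0]
ft_force: [-0.1, -0.2, 0.3]
grip_width: 0.999
```

Emit:
move_arm(
  moves=[
    [[0.31,-0.97,0],[0,0,0],1],
    [[0.31,-0.97,0],[0,0,0],1],
    [[0.31,-0.97,0],[0,0,0],1],
    [[0.31,-0.97,0],[0,0,0],1],
    [[0.31,-0.97,0],[0,0,0],1],
  ],
)

```text
clock: 4.32
position: [0.515, 0.1027, 0.302]
ee_rot: [0.991, 0.131, 0.0, 0.0]
ft_force: [-0.0, 0.8, 0.1]
grip_width: 1.0
```

Emit:
move_arm(
  moves=[
    [[0.31,-0.97,0],[0,0,0],1],
    [[0.31,-0.97,0],[0,0,0],1],
    [[0.31,-0.97,0],[0,0,0],1],
    [[0.31,-0.97,0],[0,0,0],1],
    [[0.31,-0.97,0],[0,0,0],1],
  ],
)

```text
clock: 4.95
position: [0.5209, 0.2296, 0.302]
ee_rot: [0.991, 0.131, 0.0, 0.0]
ft_force: [0.5, -0.2, -0.2]
grip_width: 0.999
```

Emit:
move_arm(
  moves=[
    [[0.31,-0.97,0],[0,0,0],1],
    [[0.31,-0.97,0],[0,0,0],1],
    [[0,0,0],[0,0,-10.6],1],
    [[0,0,0],[0,0,-10.6],1],
    [[0,0,0],[0,0,-10.6],1],
  ],
)

```text
clock: 5.58
position: [0.5232, 0.2798, 0.3019]
ee_rot: [0.916, 0.401, 0.0, 0.0]
ft_force: [-0.9, -0.2, -0.0]
grip_width: 1.003
```

Emit:
move_arm(
  moves=[
    [[0,0,0],[0,0,-10.6],1],
    [[0,0,0],[0,0,-10.6],1],
    [[0,0,0],[0,0,-10.6],1],
    [[0,0,0],[0,0,-10.6],1],
    [[0,0,0],[0,0,-10.6],1],
  ],
)

```text
clock: 6.2
position: [0.5233, 0.2796, 0.3019]
ee_rot: [0.641, 0.767, -0.0, 0.001]
ft_force: [-0.0, 0.8, -0.1]
grip_width: 1.003
```

Emit:
move_arm(
  moves=[
    [[0,0,0],[0,0,-10.6],1],
    [[0,0,0],[0,0,-10.6],1],
    [[0,0,0],[0,0,-10.6],1],
    [[0,0,0],[0,0,-10.6],1],
    [[0,0,0],[0,0,0],1],
  ],
)

```text
clock: 6.82
position: [0.5234, 0.2797, 0.3016]
ee_rot: [0.324, 0.946, -0.0, 0.0]
ft_force: [-0.3, -1.1, -0.0]
grip_width: 1.002
```

```bash
python3 - <<'E'
from h import *
o=get_obs();c=camera_info("wrist");im=camera("wrist")[:,:,::-1]
import pickle;pickle.dump(c,open("c2.pkl","wb"))
cv2.imwrite("pics/w2.png",im);print(o["clock"],o["position"],o["joint_pos"].round(2))
Rm=R.from_quat(o["ee_rot"]).as_matrix();print("yaw",np.degrees(np.arctan2(Rm[1,0],Rm[0,0])),Rm[:,2].round(3))
cv2.imwrite("pics/w2x.png",cv2.resize(im,None,fx=1.5,fy=1.5))
E
```

```text
6.825 [0.52342113 0.27965449 0.30160611] [ 0.26  0.45 -1.14  1.39  0.4   1.55  0.07]
yaw 142.2213494124366 [ 0.    -0.001 -1.   ]
```

View pics/w2x.png

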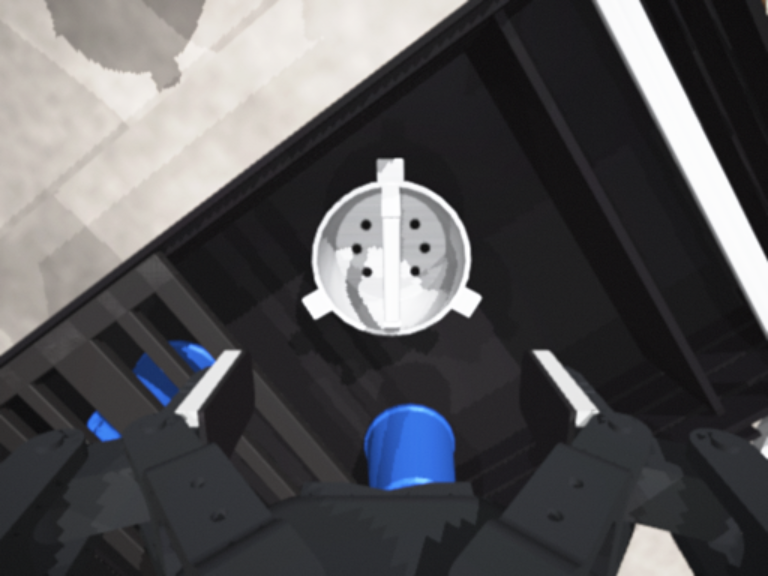

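The basket is seen clearly with its handle vertical in the picture, from about (391,216) to (392,322). The lugs are at (390,165), (318,303) and (466,302), and the lid grid is well clear at the lower left.

```bash
python3 - <<'E'
from h import *
import pickle;c=pickle.load(open("c2.pkl","rb"))
P=lambda u,v,z:ray(c,np.array(u)/1.5,np.array(v)/1.5,z).round(4)
L=P([390,317,467],[162,303,301],.163);print("lugs",L.tolist(),L.mean(0))
H=P([391,392],[216,322],.191);print("handle",H.tolist(),H.mean(0),np.degrees(np.arctan2(*(H[0]-H[1])[1::-1])),np.linalg.norm(H[0]-H[1]))
E0=P([392,392,313,471],[181,336,258,258],.164);print("rim",E0.tolist())
for a,b in((0,1),(2,3)):print((E0[a]+E0[b])/2,np.linalg.norm(E0[a]-E0[b]))
im=cv2.imread("pics/w2.png");v=cv2.cvtColor(im,cv2.COLOR_BGR2GRAY)
m=(v>100).astype(np.uint8);m[:, :195]=0;m[:,330:]=0;m[:100]=0;m[235:]=0
cs,_=cv2.findContours(m,0,1);k=max(cs,key=cv2.contourArea);h=cv2.convexHull(k)[:,0]
lugp=[];cen=np.array([.523,.281])
Q=ray(c,k[:,0,0],k[:,0,1],.164)[:,:2]
for it in range(5):
    d=Q-cen;r=np.hypot(*d.T);s=(r<.054)&(r>.045)
    A=np.c_[2*Q[s],np.ones(s.sum())];x=np.linalg.lstsq(A,(Q[s]**2).sum(1),rcond=None)[0];cen=x[:2]
print("rimfit",cen,np.sqrt(x[2]+cen@cen),s.sum())
o=get_obs();print("TCP",o["position"],proj(c,o["position"])*1.5)
E
```

```text
lugs [[0.4747, 0.3199, 0.163], [0.5168, 0.2263, 0.163], [0.5765, 0.3058, 0.163]] [0.52266667 0.284      0.163     ]
handle [[0.4978, 0.3025, 0.191], [0.549, 0.2639, 0.191]] [0.5234 0.2832 0.191 ] 142.98713127344814 0.06412019962539106
rim [[0.4843, 0.314, 0.164], [0.5656, 0.2515, 0.164], [0.4917, 0.2443, 0.164], [0.5538, 0.3246, 0.164]]
[0.52495 0.28275 0.164  ] 0.10254725739872324
[0.52275 0.28445 0.164  ] 0.10151108313873905
rimfit [0.52386733 0.28260165] 0.05112259637480984 261
TCP [0.52345594 0.27974061 0.30158455] [[386.66777451 357.72156686]]
```

Emit:
move_arm(
  moves=[
    [[0.08,0.1,0.3],[0,0,-0.8],0.45],
    [[0,0,1],[0,0,0],0.45],
    [[0,0,1],[0,0,0],0.45],
    [[0,0,0.8],[0,0,0],0.45],
    [[0,0,0.6],[0,0,0],0.45],
  ],
  squeeze=45,
)

```text
clock: 7.5
position: [0.5234, 0.2831, 0.2076]
ee_rot: [0.317, 0.949, -0.0, -0.0]
ft_force: [0.4, 0.3, -0.3]
grip_width: 0.447
```

Emit:
move_arm(
  moves=[
    [[0,0,0.6],[0,0,0],0.45],
    [[0,0,0.6],[0,0,0],0.45],
    [[0,0,0.4],[0,0,0],0.45],
    [[0,0,0.08],[0,0,0],0.45],
    [[0,0,0],[0,0,0],0.45],
  ],
)

```text
clock: 8.12
position: [0.5237, 0.2833, 0.1671]
ee_rot: [0.316, 0.949, 0.0, 0.0]
ft_force: [-0.5, -0.3, 0.3]
grip_width: 0.447
```

Emit:
move_arm(
  moves=[
    [[0,0,0],[0,0,0],0],
    [[0,0,0],[0,0,0],0],
    [[0,0,0],[0,0,0],0],
    [[0,0,0],[0,0,0],0],
    [[0,0,0],[0,0,0],0],
  ],
)

```text
clock: 8.75
position: [0.5236, 0.2831, 0.1672]
ee_rot: [0.316, 0.949, -0.0, 0.0]
ft_force: [-3.4, -2.9, 4.6]
grip_width: 0.103
```

Emit:
move_arm(
  moves=[
    [[0,0,-0.3],[0,0,0],0],
    [[0,0,-0.6],[0,0,0],0],
    [[0,0,-0.8],[0,0,0],0],
    [[0,0,-1],[0,0,0],0],
    [[0,0,-1],[0,0,0],0],
  ],
)

```text
clock: 9.38
position: [0.5236, 0.2834, 0.2614]
ee_rot: [0.316, 0.949, 0.0, 0.0]
ft_force: [0.4, -0.8, -1.8]
grip_width: 0.105
```

Emit:
move_arm(
  moves=[
    [[0,0,-1],[0,0,0],0],
    [[0,0,-1],[0,0,0],0],
    [[0,0,-0.6],[0,0,0],0],
    [[0,0,0],[0,0,0],0],
  ],
)

```text
clock: 9.88
position: [0.5237, 0.2836, 0.3255]
ee_rot: [0.316, 0.949, 0.001, 0.001]
ft_force: [1.2, -0.3, -4.0]
grip_width: 0.104
```

```bash
python3 - <<'E'
from h import *
o=get_obs();im=camera("wrist")[:,:,::-1]
t=camera("top")[:,:,::-1]
print(o["clock"],o["position"],o["grip_width"],o["ft_force"].round(1),o["torque"].round(2))
a=np.hstack([im[60:300,130:400],t[90:330,110:400]])
cv2.imwrite("pics/w3.png",cv2.resize(a,None,fx=1.4,fy=1.4))
# lateral offsets: needed motion to drain
d=np.array([.5203,-.2752])-o["position"][:2];print(d,totool([*d,0]))
E
```

```text
9.875 [0.52371518 0.28361381 0.32546569] 0.1039393576159966 [ 1.2 -0.3 -4. ] [-0.    0.08  0.01]
[-0.00341518 -0.55881381] [-1.33066943e+01 -1.79607069e+01  1.22481282e-02]
```

View pics/w3.png

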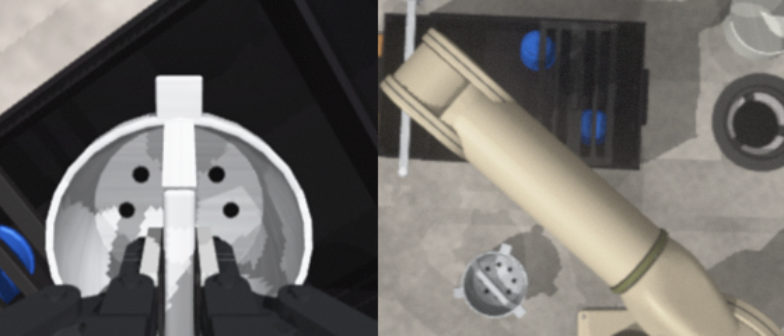

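The basket hangs level and centred in the jaws, and the drainer, the lid and both cups look undisturbed. Next I carry it over to the drain.

Emit:
move_arm(
  moves=[
    [[-0.5,-0.68,0],[0,0,0],0],
    [[-0.7,-0.945,0],[0,0,0],0],
    [[-0.7,-0.945,0],[0,0,0],0],
    [[-0.7,-0.945,0],[0,0,0],0],
    [[-0.7,-0.945,0],[0,0,0],0],
  ],
)

```text
clock: 10.6
position: [0.5222, 0.1432, 0.3232]
ee_rot: [0.316, 0.949, -0.0, -0.001]
ft_force: [0.3, 0.0, -3.1]
grip_width: 0.109
```

Emit:
move_arm(
  moves=[
    [[-0.7,-0.945,0],[0,0,0],0],
    [[-0.7,-0.945,0],[0,0,0],0],
    [[-0.7,-0.945,0],[0,0,0],0],
    [[-0.7,-0.945,0],[0,0,0],0],
    [[-0.7,-0.945,0],[0,0,0],0],
  ],
)

```text
clock: 11.22
position: [0.5212, -0.0037, 0.3233]
ee_rot: [0.316, 0.949, -0.0, -0.001]
ft_force: [0.6, 0.5, -3.6]
grip_width: 0.106
```

Emit:
move_arm(
  moves=[
    [[-0.7,-0.945,0],[0,0,0],0],
    [[-0.7,-0.945,0],[0,0,0],0],
    [[-0.7,-0.945,0],[0,0,0],0],
    [[-0.7,-0.945,0],[0,0,0],0],
    [[-0.7,-0.945,0],[0,0,0],0],
  ],
)

```text
clock: 11.85
position: [0.5202, -0.1506, 0.3233]
ee_rot: [0.316, 0.949, -0.0, -0.001]
ft_force: [1.0, 0.6, -3.3]
grip_width: 0.107
```

Emit:
move_arm(
  moves=[
    [[-0.7,-0.945,0],[0,0,0],0],
    [[-0.7,-0.945,0],[0,0,0],0],
    [[-0.7,-0.945,0],[0,0,0],0],
    [[-0.21,-0.27,0],[0,0,-7],0],
    [[0,0,0],[0,0,0],0],
  ],
)

```text
clock: 12.48
position: [0.5199, -0.247, 0.3231]
ee_rot: [0.259, 0.966, 0.0, -0.001]
ft_force: [0.6, -0.3, -3.2]
grip_width: 0.104
```

```bash
python3 - <<'E'
from h import *
o=get_obs();print(o["clock"],o["position"],o["joint_pos"].round(2),o["ft_force"].round(1))
d=np.array([.5203,-.2752])-o["position"][:2];print(d,totool([*d,0]))
Rm=R.from_quat(o["ee_rot"]).as_matrix();print("yaw",np.degrees(np.arctan2(Rm[1,0],Rm[0,0])),Rm[:,2].round(3))
c=camera_info("wrist");g=cv2.cvtColor(camera("wrist"),cv2.COLOR_RGB2GRAY);cv2.imwrite("pics/w4.png",g)
# rim of held basket: centre in tool frame
z=o["position"][2]-.167+.164
m=(g>100).astype(np.uint8)
cs,_=cv2.findContours(m,0,1)
cen=o["position"][:2].copy();Q=np.vstack([ray(c,k[:,0,0],k[:,0,1],z)[:,:2] for k in cs])
for it in range(8):
    d=Q-cen;r=np.hypot(*d.T);s=(r<.0535)&(r>.0485)
    A=np.c_[2*Q[s],np.ones(s.sum())];x=np.linalg.lstsq(A,(Q[s]**2).sum(1),rcond=None)[0];cen=x[:2]
print("rimfit",cen,cen-o["position"][:2],np.sqrt(x[2]+cen@cen),s.sum())
E
```

```text
12.475 [ 0.51987932 -0.24695862  0.32308578] [ 1.19  0.36 -1.07  1.4   0.31  1.56  1.19] [ 0.6 -0.3 -3.2]
[ 0.00042068 -0.02824138] [-0.57920069 -0.97001462 -0.00149386]
yaw 150.01174173299967 [-0.001  0.001 -1.   ]
rimfit [ 0.52032726 -0.24719334] [ 0.00044794 -0.00023472] 0.050888173251241155 32
```

Emit:
move_arm(
  moves=[
    [[-0.58,-0.96,0],[0,0,0],0],
    [[0,0,0.9],[0,0,0],0],
    [[0,0,1],[0,0,0],0],
    [[0,0,1],[0,0,0],0],
    [[0,0,1],[0,0,0],0],
  ],
)

```text
clock: 13.15
position: [0.5209, -0.2744, 0.2258]
ee_rot: [0.259, 0.966, -0.0, -0.0]
ft_force: [-0.5, 0.4, -3.4]
grip_width: 0.106
```

Emit:
move_arm(
  moves=[
    [[0,0,1],[0,0,0],0],
    [[0,0,1],[0,0,0],0],
    [[0,0,0.7],[0,0,0],0],
    [[0,0,0.3],[0,0,0],0],
    [[0,0,0],[0,0,0],0],
  ],
)

```text
clock: 13.78
position: [0.5211, -0.2743, 0.1518]
ee_rot: [0.258, 0.966, 0.0, -0.0]
ft_force: [1.0, -0.2, -3.3]
grip_width: 0.108
```

```bash
python3 - <<'E'
from h import *
o=get_obs();print(o["clock"],o["position"],o["ft_force"].round(1))
d=np.array([.5203,-.2752])-o["position"][:2]-[.0004,-.0002];print(d,totool([*d,0]))
im=camera("wrist")[:,:,::-1];cv2.imwrite("pics/w5.png",cv2.resize(im[40:330,80:430],None,fx=1.6,fy=1.6))
E
```

```text
13.775 [ 0.52109422 -0.27429537  0.15184452] [ 1.  -0.2 -3.3]
[-0.00119422 -0.00070463] [ 2.73600467e-02 -4.82461326e-02 -2.83601421e-07]
```

View pics/w5.png

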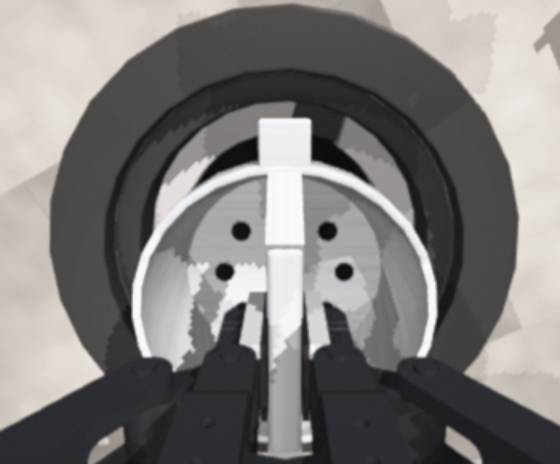

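The basket is centred over the throat, and a notch shows just clockwise (right) of the front lug, as planned. I now lower it, slowly at the end.

Emit:
move_arm(
  moves=[
    [[0.03,-0.05,0.7],[0,0,0],0],
    [[0,0,0.8],[0,0,0],0],
    [[0,0,0.7],[0,0,0],0],
    [[0,0,0.5],[0,0,0],0],
    [[0,0,0.3],[0,0,0],0],
  ],
)

```text
clock: 14.45
position: [0.5196, -0.2748, 0.0758]
ee_rot: [0.258, 0.966, 0.0, -0.0]
ft_force: [-1.1, 0.0, -3.1]
grip_width: 0.102
```

Emit:
move_arm(
  moves=[
    [[0,0,0.1],[0,0,0],0],
    [[0,0,0.1],[0,0,0],0],
    [[0,0,0.1],[0,0,0],0],
    [[0,0,0],[0,0,0],0],
  ],
)

```text
clock: 14.95
position: [0.5198, -0.2751, 0.0694]
ee_rot: [0.258, 0.966, -0.0, 0.0]
ft_force: [0.5, 0.3, -2.6]
grip_width: 0.104
```

Emit:
move_arm(
  moves=[
    [[0,0,0.08],[0,0,0],0],
    [[0,0,0.08],[0,0,0],0],
    [[0,0,0.05],[0,0,0],0],
    [[0,0,0],[0,0,0],0],
  ],
)

```text
clock: 15.45
position: [0.5197, -0.275, 0.064]
ee_rot: [0.258, 0.966, -0.0, -0.0]
ft_force: [-0.2, 0.2, -2.6]
grip_width: 0.105
```

Emit:
move_arm(
  moves=[
    [[0,0,0.06],[0,0,0],0],
    [[0,0,0],[0,0,0],0],
  ],
)

```text
clock: 15.7
position: [0.5199, -0.2751, 0.0632]
ee_rot: [0.258, 0.966, -0.0, 0.0]
ft_force: [-3.4, 0.6, 6.0]
grip_width: 0.105
```

Contact on the ring at the expected height (TCP at 0.063, about 9 N). Next I turn it clockwise under this light pressure.

Emit:
move_arm(
  moves=[
    [[0,0,0],[0,0,2.5],0],
    [[0,0,0],[0,0,2.5],0],
    [[0,0,0],[0,0,2],0],
  ],
)

```text
clock: 16.08
position: [0.5205, -0.2752, 0.0632]
ee_rot: [0.317, 0.948, -0.0, 0.001]
ft_force: [0.4, -0.3, 3.4]
grip_width: 0.105
```

Emit:
move_arm(
  moves=[
    [[0,0,0],[0,0,2],0],
    [[0,0,0],[0,0,2],0],
    [[0,0,0],[0,0,0],0],
  ],
)

```text
clock: 16.45
position: [0.5198, -0.2752, 0.0625]
ee_rot: [0.35, 0.937, -0.0, 0.0]
ft_force: [1.6, -1.1, 0.8]
grip_width: 0.106
```

Emit:
move_arm(
  moves=[
    [[0,0,0.02],[0,0,2],0],
    [[0,0,0.02],[0,0,2],0],
    [[0,0,0.04],[0,0,0],0],
    [[0,0,0],[0,0,0],0],
  ],
)

```text
clock: 16.95
position: [0.5193, -0.2747, 0.0601]
ee_rot: [0.382, 0.924, 0.0, -0.001]
ft_force: [-0.3, -0.3, -3.1]
grip_width: 0.107
```

The lugs have entered the notches: z is 2 mm below the ring contact height with no contact force. I keep lowering gently.

Emit:
move_arm(
  moves=[
    [[0,0,0.08],[0,0,0],0],
    [[0,0,0.08],[0,0,0],0],
    [[0,0,0.06],[0,0,0],0],
    [[0,0,0],[0,0,0],0],
  ],
)

```text
clock: 17.45
position: [0.5197, -0.275, 0.0549]
ee_rot: [0.382, 0.924, 0.0, -0.0]
ft_force: [-0.7, -0.2, -3.6]
grip_width: 0.106
```

Emit:
move_arm(
  moves=[
    [[0,0,0.06],[0,0,0],0],
    [[0,0,0],[0,0,0],0],
  ],
)

```text
clock: 17.7
position: [0.5197, -0.2751, 0.0535]
ee_rot: [0.382, 0.924, -0.0, -0.0]
ft_force: [-0.2, -0.5, -2.9]
grip_width: 0.106
```

Emit:
move_arm(
  moves=[
    [[0,0,0.04],[0,0,0],0],
    [[0,0,0],[0,0,0],0],
  ],
)

```text
clock: 17.95
position: [0.5198, -0.2751, 0.0532]
ee_rot: [0.382, 0.924, -0.0, 0.0]
ft_force: [-4.6, 1.4, 5.8]
grip_width: 0.108
```

Solid contact exactly 10 mm below the ring level means it is home. Next I release and retreat.

Emit:
move_arm(
  moves=[
    [[0,0,0],[0,0,0],0.4],
    [[0,0,0],[0,0,0],0.4],
    [[0,0,0],[0,0,0],0.4],
    [[0,0,0],[0,0,0],0.4],
  ],
)

```text
clock: 18.45
position: [0.5198, -0.2751, 0.0525]
ee_rot: [0.382, 0.924, -0.0, 0.0]
ft_force: [0.7, -0.2, -0.4]
grip_width: 0.402
```

Emit:
move_arm(
  moves=[
    [[0,0,-0.2],[0,0,0],0.4],
    [[0,0,-0.5],[0,0,0],0.4],
    [[0,0,-0.8],[0,0,0],0.4],
    [[0,0,-1],[0,0,0],0.4],
    [[0,0,-1],[0,0,0],0.4],
  ],
)

```text
clock: 19.08
position: [0.5201, -0.275, 0.1424]
ee_rot: [0.382, 0.924, -0.0, 0.001]
ft_force: [0.8, -0.4, -0.3]
grip_width: 0.402
```

Emit:
move_arm(
  moves=[
    [[0,0,-1],[0,0,0],0.4],
    [[0,0,-1],[0,0,0],0.4],
    [[0,0,-1],[0,0,0],0.4],
    [[0,0,-0.5],[0,0,0],0.4],
    [[0,0,0],[0,0,0],0.4],
  ],
)

```text
clock: 19.7
position: [0.5201, -0.2751, 0.2286]
ee_rot: [0.382, 0.924, -0.0, 0.001]
ft_force: [0.4, -0.5, -0.1]
grip_width: 0.401
```

```bash
python3 - <<'E'
from h import *
o=get_obs();print(o["clock"],o["position"],o["ft_force"].round(1))
w=camera("wrist")[:,:,::-1];c=camera_info("wrist");s=camera("side")[:,:,::-1]
import pickle;pickle.dump(c,open("c6.pkl","wb"));cv2.imwrite("pics/w6r.png",w)
a=np.hstack([w[:300,100:430],s[80:380,60:340]]);cv2.imwrite("pics/w6.png",cv2.resize(a,None,fx=1.3,fy=1.3,interpolation=2))
E
```

```text
19.7 [ 0.52010917 -0.27507914  0.22863034] [ 0.4 -0.5 -0.1]
```

View pics/w6.png

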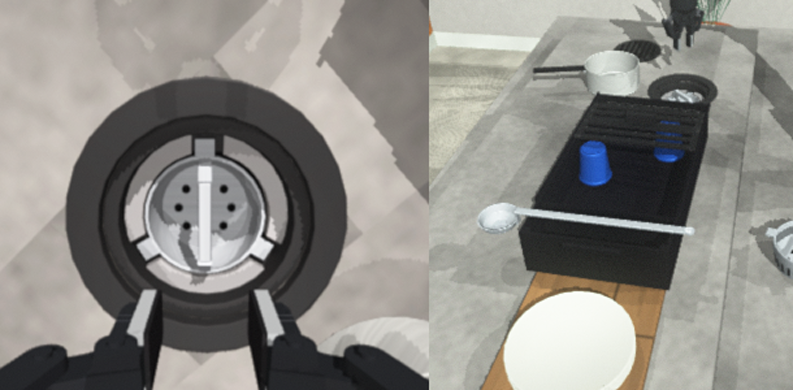

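The picture shows all three lugs inside their notches, at (205,150), (148,245) and (262,245). The basket is level and concentric, and the cups, ladle and saucepan are where they were.

```bash
python3 -c "
from workcell import *
hand_in()"
```

```text
the job is handed in; nothing more can be done
```

The basket is back in the drain and fully home, and the job was handed in at about 20 s on the robot's clock.

- **Lid:** it was not in the way. Its near edge was about 27 mm clear of the nearest lug, so I left it where it was.
- **Fitting the basket:** I lifted it by the handle, carried it over the lid and lowered it until the lugs touched the seat ring, with about 9 N of contact. I then turned it about 15° under that light pressure until the lugs dropped into the notches. The last stage was lowered slowly until it met solid contact 10 mm below the ring level, which is the "fully home" depth. I then opened the jaws and backed off.
- **Last checks:** the wrist picture shows all three lugs in their notches with the basket level and centred. The side picture shows the cups, ladle and saucepan looking undisturbed. The wrist force read about zero with the gripper clear of everything. No check failed or disagreed.

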